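# Stack coffee sample bricks with separator boards and square the stack with the clamp valve

## Task

Stack all the coffee sample bricks flat, one above another, on the bed of the clamp station, lengthwise and centred across the bed between the pusher and the tall end stop, with one plywood separator board between each brick and the next (a brick at the bottom and the top). Then push the hand valve's spring-centred T-lever all the way over to the side that drives the pusher towards the end stop, keep it there for about three seconds and let it spring back, so that every brick ends up flush against the end stop. Leave the bowls and the jar where they stand.

Things in the scene. Friction and masses are not known exactly. Their poses are not given: they have to be found in the camera images.
- bed (a point): Clamp station, fixed: base plate 350 x 100 x 8 mm with a white bed, 126 x 50 mm, narrower than bricks and boards. The point is the centre of the bed's top, 22 mm above the table. x runs along the station from the pusher to the end stop, y across, z up. A brick flush with the stop has its centre at x = 0. Both sides of the bed are open.
- stop_face (a point): End stop of the station, an upright steel plate 60 mm wide, 192 mm tall. The point lies on the face that bricks meet (x = +65 mm from the bed centre), 100 mm above the table; axes as the bed's.
- pusher_face (a point): Pusher, an upright dark plate 56 mm wide, 25 to 191 mm above the table. The point lies on its face, 100 mm above the table; it is at x = -105 mm from the bed centre when idle, -67 mm at full stroke (2 mm short of a flush brick). The cylinder block behind is 138 mm high and reaches to x = -254 mm.
- clamp (a joint): Travel of the pusher towards the end stop (m): 0 idle, +0.038 at full stroke. It follows the lever (0.069 m per rad) and goes back as the lever recentres.
- lever_grip (a point): Middle of the black T-bar (80 mm long, 20 mm thick, along this frame's y) on top of the hand valve's lever. Lever upright at rest, T-bar 155 mm above the table, pivot 105 mm below it on a fixed grey valve block (top 50 mm above the table). x points to the side to which the lever must be pushed to drive the pusher forward; the frame tilts with the lever.
- lever (a joint): Lever angle (rad): 0 upright (spring-centred), +0.55 fully over towards its x (pusher forward), -0.55 fully over the other way (pusher back). Spring 1.1 N m/rad, so about 6 N on the T-bar at full swing, plus a few N while the pusher is shoving bricks.
- brick1_c (a point): Vacuum-packed coffee sample brick, foil with a paper label, 130 x 60 x 36 mm, about 0.13 kg, lying flat on the table at the start. The point is its centre; x along the 130 mm length, y along the 60 mm width, z up (18 mm to its top and underside). All bricks are alike. Three or four are present; an absent one reads None from start to end.
- brick2_c (a point): Vacuum-packed coffee sample brick, foil with a paper label, 130 x 60 x 36 mm, about 0.13 kg, lying flat on the table at the start. The point is its centre; x along the 130 mm length, y along the 60 mm width, z up (18 mm to its top and underside). All bricks are alike. Three or four are present; an absent one reads None from start to end.
- brick3_c (a point): Vacuum-packed coffee sample brick, foil with a paper label, 130 x 60 x 36 mm, about 0.13 kg, lying flat on the table at the start. The point is its centre; x along the 130 mm length, y along the 60 mm width, z up (18 mm to its top and underside). All bricks are alike. Three or four are present; an absent one reads None from start to end.
- brick4_c (a point): Vacuum-packed coffee sample brick, foil with a paper label, 130 x 60 x 36 mm, about 0.13 kg, lying flat on the table at the start. The point is its centre; x along the 130 mm length, y along the 60 mm width, z up (18 mm to its top and underside). All bricks are alike. Three or four are present; an absent one reads None from start to end.
- board1_c (a point): Plywood separator board, 130 x 64 x 10 mm, about 55 g. The point is its centre; x along the 130 mm length, y along the 64 mm width, z up. The three boards start in one neat pile on a small wooden rest block (110 x 40 x 12 mm), board1 lowest, board3 on top.
- board2_c (a point): Plywood separator board, 130 x 64 x 10 mm, about 55 g. The point is its centre; x along the 130 mm length, y along the 64 mm width, z up. The three boards start in one neat pile on a small wooden rest block (110 x 40 x 12 mm), board1 lowest, board3 on top.
- board3_c (a point): Plywood separator board, 130 x 64 x 10 mm, about 55 g. The point is its centre; x along the 130 mm length, y along the 64 mm width, z up. The three boards start in one neat pile on a small wooden rest block (110 x 40 x 12 mm), board1 lowest, board3 on top.
- rest: Fixed wooden rest block under the pile of boards, 110 x 40 x 12 mm; origin at the centre of its underside, x along its length.
- bowl_a: Bystander: glass cupping bowl, 96 mm across, 60 mm high; origin at the centre of its underside. Not to be disturbed.
- bowl_b: Bystander: glass cupping bowl, 96 mm across, 60 mm high; origin at the centre of its underside. Not to be disturbed.
- jar: Bystander: jar with a white cap, 70 mm across, 110 mm high; origin at the centre of its underside. Not to be disturbed.
Things that resemble listed ones, but are neither listed nor needed, are in the scene too. What is shaped like the part that bears brick1_c but blue is not meant.

How it is judged:
On the way, in this order (a step that is already met when the one before it is completed fails the run):
1. all bricks are stacked flat on the bed with a board between each two (x of brick1_c in the frame of bed between -0.041 and 0.004 m and y of brick1_c in the frame of bed between -0.012 and 0.012 m and angle between the z axis of each of brick1_c, brick2_c, brick3_c, brick4_c and the z axis of bed, either way round below 0.08 rad and angle between the x axis of each of brick1_c, brick2_c, brick3_c, brick4_c and the x axis of bed, either way round below 0.15 rad and (z of brick1_c in the frame of bed between 0.0145 and 0.0215 m or z of brick1_c in the frame of bed between 0.0605 and 0.0675 m or z of brick1_c in the frame of bed between 0.1065 and 0.1135 m or z of brick1_c in the frame of bed between 0.1525 and 0.1595 m) and x of brick2_c in the frame of bed between -0.041 and 0.004 m and y of brick2_c in the frame of bed between -0.012 and 0.012 m and (z of brick2_c in the frame of bed between 0.0145 and 0.0215 m or z of brick2_c in the frame of bed between 0.0605 and 0.0675 m or z of brick2_c in the frame of bed between 0.1065 and 0.1135 m or z of brick2_c in the frame of bed between 0.1525 and 0.1595 m) and x of brick3_c in the frame of bed between -0.041 and 0.004 m and y of brick3_c in the frame of bed between -0.012 and 0.012 m and (z of brick3_c in the frame of bed between 0.0145 and 0.0215 m or z of brick3_c in the frame of bed between 0.0605 and 0.0675 m or z of brick3_c in the frame of bed between 0.1065 and 0.1135 m or z of brick3_c in the frame of bed between 0.1525 and 0.1595 m) and x of brick4_c in the frame of bed between -0.041 and 0.004 m and y of brick4_c in the frame of bed between -0.012 and 0.012 m and (z of brick4_c in the frame of bed between 0.0145 and 0.0215 m or z of brick4_c in the frame of bed between 0.0605 and 0.0675 m or z of brick4_c in the frame of bed between 0.1065 and 0.1135 m or z of brick4_c in the frame of bed between 0.1525 and 0.1595 m)), for 0.2 s.
2. the lever is held fully over to the pusher-forward side for 2 s (value of joint lever above 0.49 rad), for 2 s.
3. the lever is let back to its centre (value of joint lever between -0.06 and 0.06 rad), for 0.2 s.
At the end, for the whole second after the job is handed in: Bricks flat on the bed, a board between each two (centres 18, 64, 110, 156 mm above the bed, within 3.5 mm), within 12 mm of the bed's centre line, turned under 0.15 rad, ends within 6 mm of the end stop; lever within 0.06 rad of its centre, pusher back within 6 mm (all of step 3 and x of brick1_c in the frame of bed between -0.006 and 0.004 m and y of brick1_c in the frame of bed between -0.012 and 0.012 m and angle between the z axis of each of brick1_c, brick2_c, brick3_c, brick4_c and the z axis of bed, either way round below 0.08 rad and angle between the x axis of each of brick1_c, brick2_c, brick3_c, brick4_c and the x axis of bed, either way round below 0.15 rad and (z of brick1_c in the frame of bed between 0.0145 and 0.0215 m or z of brick1_c in the frame of bed between 0.0605 and 0.0675 m or z of brick1_c in the frame of bed between 0.1065 and 0.1135 m or z of brick1_c in the frame of bed between 0.1525 and 0.1595 m) and x of brick2_c in the frame of bed between -0.006 and 0.004 m and y of brick2_c in the frame of bed between -0.012 and 0.012 m and (z of brick2_c in the frame of bed between 0.0145 and 0.0215 m or z of brick2_c in the frame of bed between 0.0605 and 0.0675 m or z of brick2_c in the frame of bed between 0.1065 and 0.1135 m or z of brick2_c in the frame of bed between 0.1525 and 0.1595 m) and x of brick3_c in the frame of bed between -0.006 and 0.004 m and y of brick3_c in the frame of bed between -0.012 and 0.012 m and (z of brick3_c in the frame of bed between 0.0145 and 0.0215 m or z of brick3_c in the frame of bed between 0.0605 and 0.0675 m or z of brick3_c in the frame of bed between 0.1065 and 0.1135 m or z of brick3_c in the frame of bed between 0.1525 and 0.1595 m) and x of brick4_c in the frame of bed between -0.006 and 0.004 m and y of brick4_c in the frame of bed between -0.012 and 0.012 m and (z of brick4_c in the frame of bed between 0.0145 and 0.0215 m or z of brick4_c in the frame of bed between 0.0605 and 0.0675 m or z of brick4_c in the frame of bed between 0.1065 and 0.1135 m or z of brick4_c in the frame of bed between 0.1525 and 0.1595 m) and value of joint clamp below 0.006 m); the robot touches nothing.
It fails at once if the glass cupping bowl at the far right is moved more than 3 cm (distance of bowl_a from where it was at the start of the episode above 0.03 m).
It fails at once if the jar is moved more than 3 cm (distance of jar from where it was at the start of the episode above 0.03 m).
It fails at once if the glass cupping bowl beyond the clamp station is moved more than 3 cm (distance of bowl_b from where it was at the start of the episode above 0.03 m).
Of brick1, brick2, brick3, brick4 only 3 to 4 are there at a start; the rules pass over those that are not, and their reading is None.
At some moment in a run one of brick1, brick2, brick3, brick4 may be knocked a few centimetres aside while the robot is not near it.
It also fails if it takes over 210 s, if anything falls off the work surface, if the arm or the gripper's body presses on something with over 40 N, if the wrist force passes 120 N, or if a joint passes its speed limit or range.

## Robot

A 6-joint arm with a two-finger parallel gripper is mounted at the origin on the work surface. World frame = base frame: x ahead of the robot, y to its left, z up, the work surface at z = 0. Lengths are in m, angles in rad, forces in N, time in s.
With the tool pointing down it reaches from about 0.325 to 0.925 m from the base axis. Payload 3.1 kg.
Tool frame: the origin (TCP) lies at the very end of the fingers, on their centre line; the grasp point (between the pads) lies 19 mm behind it (robot.grip_point_offset is the distance from the TCP to the grasp point, in m); z points along the fingers, y is the direction in which the jaws open and shut (so a half turn about z gives the same grasp; the last joint's range is limited). The gripper opens to 85 mm and grips with 20 to 120 N. Pads are 22 mm wide; open, the fingers measure 114 mm over their backs; the gripper's body (76 mm by 85 mm) begins 54 mm behind the grasp point. The pads swing forward as they close: fully open they stand 13 mm farther back than shut.
Start: joints at [1.064, 0.217, 1.613, -0, 1.311, -0.112], TCP at [0.24, 0.577, 0.231] pointing down, gripper open.
Joint ranges: [-2.75, 2.75], [-0.78, 2.1], [0.31, 2.55], [-1.13, 4.27], [0.13, 2.63], [-2.58, 2.58]. Speed limits (rad/s): [2.79, 2.79, 3.14, 3.14, 3.14, 3.14].

## Interface

Orientations are given as a unit quaternion [x, y, z, w].
In Python, from workcell import robot gives the robot as it stands. Calls block until the motion is done:
- robot.move_ptp(position, orientation): joint-space move of the TCP to a pose.
- robot.move_straight(position, attitude=None, speed=0.15, until_force=None): straight line of the TCP; attitude=None keeps the orientation; speed is the mean speed in m/s. With until_force (N) it stops when the force on the tool has changed by that much, and returns True; else False.
- robot.move_j(angles): joint-space move.
- robot.command_gripper(opening, force=None): opening from 0.0 (shut) to 1.0 (fully open); force is the grip in N (None keeps the last); returns when the fingers have stopped.
- robot.hold(seconds).
- robot.solve_ik(position, orientation): joint angles nearest the present ones, or None.
- robot.sense(): the state.
- robot.capture(name): name is "side" or "top" or "wrist"; returns a dict with "color" (384x512x3 uint8, blue, green, red), "fx", "fy", "cx", "cy" (pixels), "T" (4x4, takes a point from camera to world coordinates). Camera axes: x right, y up, looking along -z (the intrinsics and any distortion apply to the point x, -y, -z); pixel columns grow to the right and rows downward; lengths in m; the calibration is good to about 2 mm. A picture is of the moment at which its call begins. There is no depth.
A pose or a line that the arm cannot do raises robot.Unreachable and nothing moves.
- robot.job_done(): hands the job in, once; it reports no verdict.
The state is a dict: "time": time; "joint_pos": joint angles; "joint_velocities": joint speeds; "tau": joint torques, N m; "eef_pos": TCP position; "tool_rot": TCP orientation; "ft_force": force on the tool from outside, world axes, zero at the start; "torque": the same for the moment, N m; "gripper_width": opening from 0.0 (shut) to 1.0 (fully open).
Only numpy, scipy, OpenCV 4.12 (cv2) and the standard library are available. Lean on these libraries where they do the work, as an engineer would, in place of code of your own. Each camera call takes 0.05 s, during which the arm holds its last target. There are 200 camera calls.

## Working session

There is one attempt and no reset: what is moved stays moved. The work goes in short steps, each a Python script; the robot and the scene stay as the last script left them, time stands still between calls to the robot, and variables do not carry over. Pictures are saved under pics/ and viewed, about 12 in all and at most 16, crops included, and the job is handed in when it is done.

```bash
ls; mkdir -p pics; python3 - <<'E'
from workcell import robot
import cv2,numpy as np
for n in ("top","side"):
    c=robot.capture(n); cv2.imwrite(f"pics/{n}0.png",c["color"]); print(n,{k:(np.round(v,3).tolist()) for k,v in c.items() if k!="color"})
print(robot.sense())
E
```

```text
pics
top {'fx': 494.903, 'fy': 494.903, 'cx': 255.359, 'cy': 193.298, 'T': [[0.117, 0.973, -0.199, 0.339], [-0.993, 0.116, -0.018, -0.005], [0.006, 0.2, 0.98, 1.394], [0.0, 0.0, 0.0, 1.0]]}
side {'fx': 365.914, 'fy': 365.914, 'cx': 256.776, 'cy': 189.038, 'T': [[0.902, 0.263, -0.342, 0.294], [-0.431, 0.516, -0.74, -0.65], [-0.018, 0.815, 0.579, 0.629], [0.0, 0.0, 0.0, 1.0]]}
{'time': 0.1, 'joint_pos': array([ 1.06375578e+00,  2.17718569e-01,  1.61479268e+00, -7.23880833e-06,
        1.31131183e+00, -1.12146524e-01]), 'joint_velocities': array([ 4.36842595e-04, -1.84040793e-03, -4.49976843e-03, -1.12750726e-03,
       -9.10278897e-05, -4.76856451e-04]), 'tau': array([ 1.55858652e-04, -3.98074722e+01, -3.04968202e+01, -2.47927613e-05,
        4.18552911e-03,  1.34571368e-05]), 'eef_pos': array([0.24002981, 0.57626212, 0.23006421]), 'tool_rot': array([ 1.96165551e-01,  9.80570157e-01, -1.06326012e-03, -3.36443237e-04]), 'ft_force': array([ 0.33925034, -0.52759961, -0.45713745]), 'torque': array([ 0.02559044, -0.01151081, -0.03050839]), 'gripper_width': 0.9975894365173906}
```

View pics/top0.png

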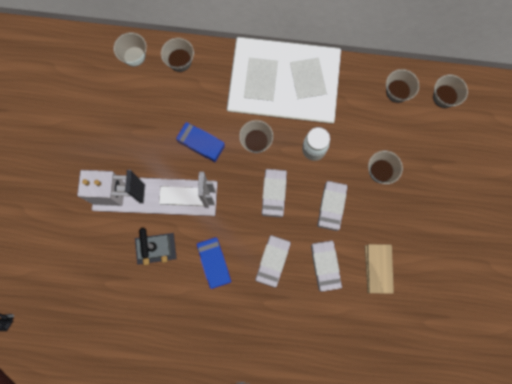

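View pics/side0.png

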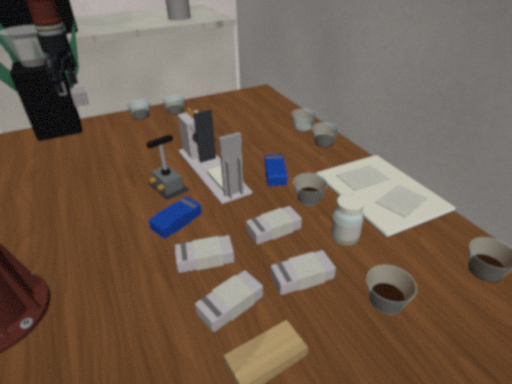

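The top view shows four silver bricks at (275,193), (333,205), (274,261) and (327,266). Two blue decoys sit at (201,141) and (213,262). The board pile is at (380,269), which rules out the other pale flat items: the paper samples at (261,80) and (308,78). The station is at (155,193) with the pusher at (135,187) and the stop at (203,190). The lever is at (145,243). The bystanders are the bowls at (256,138) and (384,168), and the jar at (316,143).

```bash
cat > h.py <<'E'
from workcell import robot
import cv2, numpy as np
from scipy.spatial.transform import Rotation as R
def cast(c, px, z):
    """pixels -> world points on plane z"""
    p=np.atleast_2d(px).astype(float); T=np.array(c["T"])
    d=np.c_[(p[:,0]-c["cx"])/c["fx"], -(p[:,1]-c["cy"])/c["fy"], -np.ones(len(p))]@T[:3,:3].T
    return T[:3,3]+d*((z-T[2,3])/d[:,2])[:,None]
def proj(c,P):
    T=np.array(c["T"]); q=(np.atleast_2d(P)-T[:3,3])@T[:3,:3]
    return np.c_[c["cx"]+c["fx"]*q[:,0]/-q[:,2], c["cy"]-c["fy"]*q[:,1]/-q[:,2]]
def rects(c, mask, z, amin, amax):
    """world rectangles (centre xy, long, short, yaw of long side) of blobs, mm^2 limits"""
    out=[]
    for k in cv2.findContours(mask,cv2.RETR_EXTERNAL,cv2.CHAIN_APPROX_NONE)[0]:
        if len(k)<20: continue
        w=cast(c,k[:,0],z)[:,:2]
        (x,y),(a,b),_=r=cv2.minAreaRect((w*1000).astype(np.float32))
        if not amin<a*b<amax: continue
        q=cv2.boxPoints(r); e=[q[1]-q[0],q[2]-q[1]]; v=max(e,key=np.linalg.norm)
        yaw=np.arctan2(v[1],v[0])%np.pi
        out.append((x/1e3,y/1e3,max(a,b)/1e3,min(a,b)/1e3,yaw,k[:,0].mean(0)))
    return out
def bricks(c,amin=6000,amax=13000):
    hsv=cv2.cvtColor(c["color"],cv2.COLOR_BGR2HSV)
    m=((hsv[...,2]>95)&(hsv[...,1]<70)).astype(np.uint8)*255
    m=cv2.morphologyEx(m,cv2.MORPH_CLOSE,np.ones((5,5)))
    return [r for r in rects(c,m,0.018,amin,amax) if r[3]>0.05 and 0.11<r[2]<0.16]
def boards(c,z=0.027):
    hsv=cv2.cvtColor(c["color"],cv2.COLOR_BGR2HSV)
    m=cv2.inRange(hsv,(12,60,130),(30,255,255))
    return rects(c,m,z,6000,13000)
def down(yaw):
    """tool pointing down, jaw (tool y) axis at world angle yaw (mod pi), nearest the present wrist"""
    best=None
    y=np.array([np.cos(yaw),np.sin(yaw),0]); z=np.array([0,0,-1.])
    return [R.from_matrix(np.c_[np.cross(s*y,z),s*y,z]).as_quat() for s in (1,-1)]
E
python3 - <<'E'
from h import *
c=robot.capture("top")
for r in bricks(c): print("brick",np.round(r[:5],3),r[5].round())
for r in boards(c): print("board",np.round(r[:5],3),r[5].round())
im=c["color"][150:280,70:240]; cv2.imwrite("pics/st.png",cv2.resize(im,None,fx=4.5,fy=4.5,interpolation=cv2.INTER_CUBIC))
# look at the bed from above with the wrist camera
b=cast(c,[[182,196]],0.022)[0]; print("bed guess",b, "lever",cast(c,[[145,243]],0.155))
for q in down(0): print(robot.solve_ik([b[0],b[1],0.42],q))
E
```

```text
brick [ 0.441 -0.197  0.135  0.068  0.272] [326. 266.]
brick [ 0.436 -0.049  0.135  0.066  2.924] [273. 261.]
brick [ 0.611 -0.199  0.138  0.068  3.06 ] [332. 205.]
brick [ 0.628 -0.031  0.138  0.066  0.033] [274. 193.]
brick [1.015 0.449 0.112 0.093 0.162] [131.  49.]
board [ 0.451 -0.345  0.137  0.075  0.152] [380. 268.]
bed guess [0.5861928  0.22545296 0.022     ] lever [[0.43272399 0.27738186 0.155     ]]
[ 2.55477644e-01  1.40006759e-01  1.35670561e+00 -4.44089210e-16
  1.64488029e+00  2.55477644e-01]
None
```

View pics/st.png

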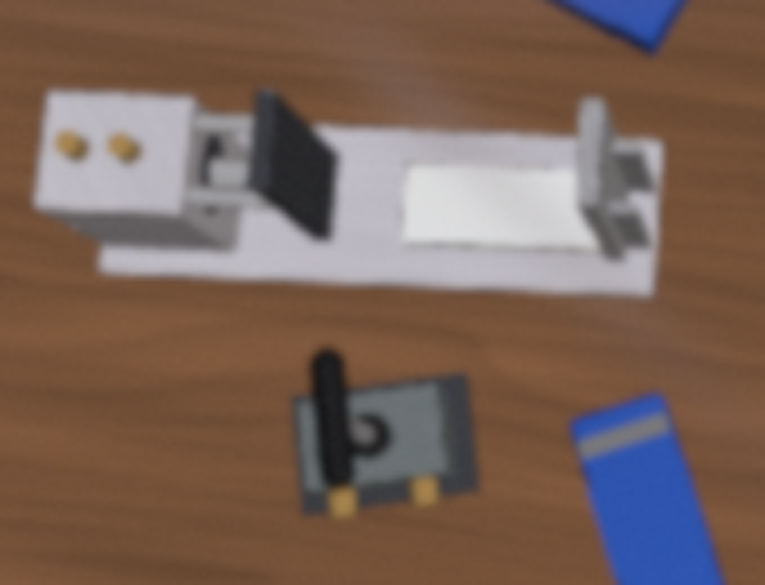

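```bash
python3 - <<'E'
from h import *
c=robot.capture("top")
f=lambda p:np.array(p)/4.5+[70,150]-[.4,.4]
base=cast(c,f([[655,296],[663,140],[98,272]]),0.008)[:,:2]
print(base, "w",np.linalg.norm(base[1]-base[0]),"l",np.linalg.norm(base[2]-base[0]))
ax=base[0]-base[2]; th=np.arctan2(ax[1],ax[0]); ex=np.array([np.cos(th),np.sin(th)]); ey=np.array([-ex[1],ex[0]])
print("yaw",th)
bl=cast(c,f([[404,164],[401,243]]),0.022)[:,:2]; cen=bl.mean(0)+ex*0.063
print("bed from left edge",cen,np.linalg.norm(bl[0]-bl[1]),"base centreline y offset",(base[:2].mean(0)-cen)@ey, "base end x",(base[:2].mean(0)-cen)@ex)
vb=cast(c,f([[303,514],[478,492],[466,375]]),0.0)[:,:2]; print("valve base",vb)
tb=cast(c,f([[325,355],[338,480]]),0.160)[:,:2]; print("Tbar ends",tb,tb.mean(0))
C=[cen[0],cen[1]]; 
q=down(th+np.pi/2)[0]; q=[qq for qq in down(th+np.pi/2) if robot.solve_ik([C[0],C[1],.42],qq) is not None][0]
robot.move_ptp([C[0]-0.05,C[1]-0.0,0.42],q)
w=robot.capture("wrist"); cv2.imwrite("pics/w1.png",w["color"]); print(np.round(w["T"],3),w["fx"]); s=robot.sense(); print(s["time"],s["joint_pos"].round(2))
print("proj bed",proj(w,[C[0],C[1],.022]))
E
```

```text
[[0.54445668 0.126446  ]
 [0.64488478 0.13481343]
 [0.51818417 0.47664588]] w 0.10077607365766637 l 0.3511839976886527
yaw -1.4959151281796301
bed from left edge [0.58668372 0.22747866] 0.05058622190647646 base centreline y offset 0.0007192384972562756 base end x 0.09717506839616456
valve base [[0.38435295 0.32560317]
 [0.4105205  0.21996099]
 [0.48187908 0.23833266]]
Tbar ends [[0.46733254 0.29001461]
 [0.39978652 0.27164354]] [0.43355953 0.28082907]
[[ 0.997 -0.074 -0.021  0.53 ]
 [ 0.076  0.954  0.288  0.302]
 [-0.001 -0.289  0.957  0.561]
 [ 0.     0.     0.     1.   ]] 304.66289817493276
2.05 [0.28 0.04 1.47 0.   1.64 0.21]
proj bed [[286.17624234 141.82781363]]
```

View pics/w1.png

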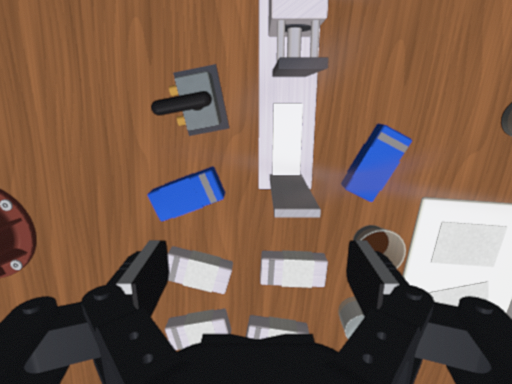

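The wrist view agrees with the top view. The bed centre projects to (286,142) and the bed spans columns 272–302. The T-bar is at (182,103). The bed, brick and board poses are good enough to start. Next I'll find the lever's forward direction with a small push, and touch the table to find where the fingertips are at a 62 mm opening.

```bash
cat >> h.py <<'E'
TH=-1.4959; EX=np.array([np.cos(TH),np.sin(TH)]); EY=np.array([-EX[1],EX[0]])
BED=np.array([0.5869,0.2275])
def go(p,yaw,straight=False,**k):
    """tool down, jaw axis at yaw (mod pi); picks the half turn with joint 6 nearest the middle"""
    c=[]
    for q in down(yaw):
        j=robot.solve_ik(p,q)
        if j is not None: c.append((abs(j[5]),q))
    if not c: raise RuntimeError(f"no ik {p} {yaw}")
    q=min(c,key=lambda t:t[0])[1]
    return robot.move_straight(p,q,**k) if straight else robot.move_ptp(p,q)
E
python3 - <<'E'
from h import *
w=robot.capture("wrist")
bl=cast(w,[[273,103],[302,103]],0.022)[:,:2]; print("bed wrist", bl.mean(0)+EX*.063, np.linalg.norm(bl[0]-bl[1]))
tb=cast(w,[[152,107],[211,100]],.16)[:,:2]; print("tbar wrist",tb,tb.mean(0))
# lever test
a=0.267; lx=np.array([np.sin(a),-np.cos(a)]); L=np.array([.4336,.2808])
robot.command_gripper(0.0)
s=L-lx*0.06
go([*s,.30],a); go([*s,.135],a,True,speed=.2)
print("touch",go([*(L+lx*0.0),.135],a,True,speed=.06,until_force=2.0), robot.sense()["eef_pos"], robot.sense()["ft_force"])
p=robot.sense()["eef_pos"]; c0=robot.capture("top")["color"]
go([p[0]+lx[0]*.02,p[1]+lx[1]*.02,.135],a,True,speed=.06)
print(robot.sense()["ft_force"]); c1=robot.capture("top")["color"]
cv2.imwrite("pics/lv.png",np.hstack([cv2.resize(x[150:280,70:220],None,fx=2.6,fy=2.6,interpolation=cv2.INTER_CUBIC) for x in (c0,c1)]))
go([*s,.135],a,True,speed=.2); go([*s,.30],a,True,speed=.3); print(robot.sense()["time"])
E
```

```text
bed wrist [0.58670056 0.23075708] 0.04945627961305669
tbar wrist [[0.39714434 0.27770574]
 [0.47185554 0.29205612]] [0.43449994 0.28488093]
touch True [0.43156638 0.28668234 0.13446812] [-0.77275001  1.72753814  0.8143811 ]
[-2.24080825  3.49816769 -2.61609423]
7.3083
```

View pics/lv.png

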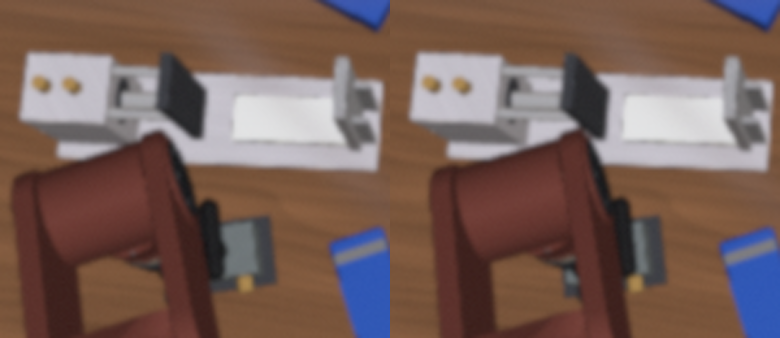

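The push moved the pusher forward (left panel column 205, right panel column 607−390=217), so lx = (0.264, −0.964) is the forward side. Next I'll calibrate the fingertips and place the first brick.

```bash
cat >> h.py <<'E'
BED=np.array([0.5869,0.2290]); XT=-0.010; HI=0.30
def toolx(): return R.from_quat(robot.sense()["tool_rot"]).as_matrix()[:2,0]
def pick(r,ztcp,d=0.012,wopen=1.0,force=40,look=None):
    """r: rect; the gripper holds the end that will face the stop, d off centre"""
    cen=np.array(r[:2]); yaw=r[4]+np.pi/2
    robot.command_gripper(wopen)
    go([*cen,HI-.1],yaw)
    g=cen-d*toolx()           # at the station tool x points to the pusher
    go([*g,ztcp+.05],yaw,True,speed=.3)
    hit=go([*g,ztcp],yaw,True,speed=.08,until_force=8)
    robot.command_gripper(0.0,force)
    s=robot.sense(); print("pick hit",hit,"tcp",s["eef_pos"].round(4),"width",round(s["gripper_width"],3))
    go([*g,HI+.02],yaw,True,speed=.35)
    print("width up",round(robot.sense()["gripper_width"],3))
def place(ztcp,d=0.012,dy=0.0,top=HI+.02):
    """ztcp: TCP height when the part should rest"""
    g=BED+(XT+d)*EX+dy*EY; yaw=TH+np.pi/2
    go([*g,top],yaw); print("tool x . EX",round(toolx()@EX,2))
    go([*g,ztcp+.015],yaw,True,speed=.2)
    hit=go([*g,ztcp-.004],yaw,True,speed=.03,until_force=4)
    s=robot.sense(); print("place hit",hit,"dz",round(s["eef_pos"][2]-ztcp,4),s["ft_force"].round(1))
    robot.command_gripper(0.97)
    go([*g,top],yaw,True,speed=.3); print("t",round(robot.sense()["time"],1))
E
python3 - <<'E'
from h import *
go([.53,-.12,.2],0)
for wd in (0.72,1.0):
    robot.command_gripper(wd); go([.53,-.12,.03],0,True,speed=.3)
    h=go([.53,-.12,-.02],0,True,speed=.03,until_force=3); s=robot.sense(); print(wd,s["gripper_width"],h,s["eef_pos"][2])
    go([.53,-.12,.2],0,True,speed=.3)
w=robot.capture("wrist"); cv2.imwrite("pics/w2.png",w["color"]); print(robot.sense()["time"])
print([np.round(r[:5],3) for r in bricks(robot.capture("top"))])
E
```

```text
0.72 0.7193149332924805 True -0.005380028892554119
1.0 1.0020697232289786 True -0.013091802245816402
15.6333
[array([ 0.628, -0.031,  0.138,  0.066,  0.033]), array([0.775, 0.198, 0.145, 0.061, 1.526])]
```

View pics/w2.png

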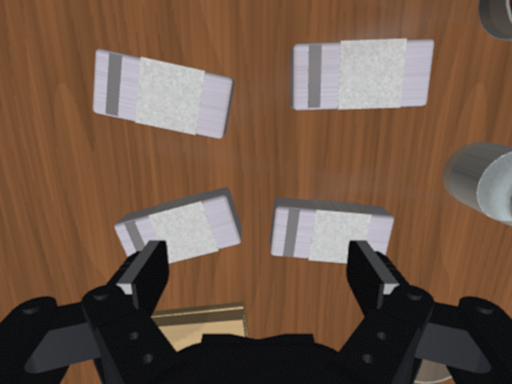

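The wrist view shows the four silver bricks in a clear 2×2 layout. No blue decoy is in the group. The fingertips sit at TCP+5 mm when 72 % open and TCP+13 mm when fully open. Now I'll place the first brick, then check it.

```bash
python3 - <<'E'
from h import *
pick((0.628,-0.031,0,0,0.033),0.004)
place(0.026)
w=robot.capture("wrist"); cv2.imwrite("pics/w3.png",w["color"])
c=robot.capture("top")
for r in bricks(c): print(np.round(r[:5],3),r[5].round())
for r in boards(c): print("board",np.round(r[:5],3))
E
```

```text
pick hit False tcp [ 0.617  -0.0315  0.005 ] width 0.697
width up 0.693
tool x . EX -1.0
place hit True dz 0.0008 [-0.1 -1.   2.9]
t 24.9
[ 0.441 -0.197  0.135  0.068  0.279] [326. 266.]
[ 0.436 -0.049  0.135  0.066  2.934] [273. 261.]
[ 0.611 -0.199  0.138  0.068  3.06 ] [332. 205.]
board [0.053 0.502 0.255 0.029 1.574]
board [0.151 0.517 0.261 0.028 1.544]
board [ 0.285 -0.556  0.288  0.022  1.539]
board [ 0.284 -0.102  0.359  0.028  1.546]
board [ 0.583 -0.018  0.28   0.028  1.506]
board [0.577 0.634 0.222 0.027 1.57 ]
board [ 0.718 -0.108  0.336  0.026  1.548]
```

View pics/w3.png

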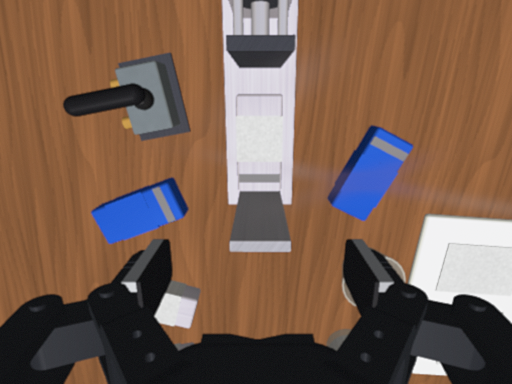

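The brick lies on the bed, columns 236–283 and rows 95–195, between pusher and stop, and is centred on the plate (225–296). Next I'll tighten the board mask and verify the position numerically.

```bash
cat >> h.py <<'E'
def boards(c,z=0.027):
    hsv=cv2.cvtColor(c["color"],cv2.COLOR_BGR2HSV)
    out=[]
    for v in (130,140,150,160,170):
        m=cv2.inRange(hsv,(10,50,v),(32,255,255)); m=cv2.morphologyEx(m,cv2.MORPH_OPEN,np.ones((3,3)))
        out+=[r for r in rects(c,m,z,6000,13000) if r[3]>.055 and r[2]<.16]
    return out
E
python3 - <<'E'
from h import *
w=robot.capture("wrist")
e=cast(w,[[237,95],[282,95]],0.058)[:,:2]; m=e.mean(0)-BED; print("brick end bed xy",m@EX,m@EY,"-> centre x",m@EX+.065)
c=robot.capture("top")
for r in boards(c): print("board",np.round(r[:5],3))
go([.48,-.30,.25],.15+np.pi/2); go([.48,-.30,.25],.15+np.pi/2)
x=toolx(); print(x)
w=robot.capture("wrist"); cv2.imwrite("pics/w4.png",w["color"]); print(proj(w,[.451,-.345,.042]))
E
```

```text
brick end bed xy -0.07186499440414143 -0.00017038401985478032 -> centre x -0.006864994404141428
board [ 0.773 -0.24   0.151  0.056  1.574]
board [0.772 0.129 0.115 0.059 1.561]
board [ 0.45  -0.344  0.133  0.067  0.109]
board [ 0.45  -0.345  0.133  0.065  0.121]
board [ 0.45  -0.344  0.128  0.062  0.103]
[0.98859526 0.15059674]
[[291.4218768  190.18239234]]
```

View pics/w4.png

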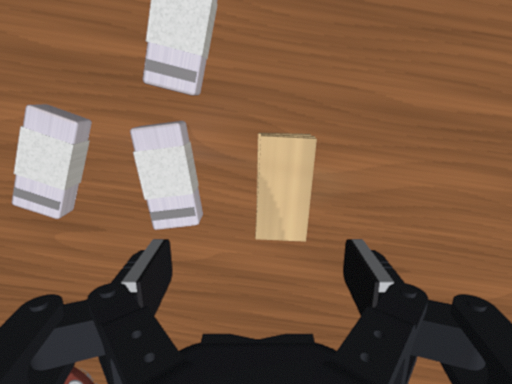

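The crop shows the board pile alone, with corners (258,134), (316,137), (306,241) and (256,240). I'll compute its pose and place board 3.

```bash
cat >> h.py <<'E'
def bricknear(x,y,c=None):
    c=c or robot.capture("top"); L=bricks(c)
    r=min(L,key=lambda r:np.hypot(r[0]-x,r[1]-y)); print("bricks",[np.round(q[:5],3).tolist() for q in L]); return r
E
python3 - <<'E'
from h import *
w=robot.capture("wrist")
P=cast(w,[[258,134],[316,137],[306,241],[256,240]],.042)[:,:2]
(x,y),(a,b),_=cv2.minAreaRect((P*1000).astype(np.float32)); 
v=(P[0]+P[1]-P[2]-P[3]); yaw=np.arctan2(v[1],v[0]); cen=P.mean(0); print(cen,yaw,a,b)
np.save("pile.npy",[*cen,yaw])
pick((*cen,0,0,yaw),0.0285)
place(0.0285-.032+.058)
w=robot.capture("wrist"); cv2.imwrite("pics/w5.png",w["color"])
bricknear(.436,-.049)
E
```

```text
[ 0.44882237 -0.33622117] 0.12169844230534631 133.2933807373047 66.35702514648438
pick hit False tcp [ 0.4377 -0.3385  0.0296] width 0.733
width up 0.732
tool x . EX -1.0
place hit True dz 0.0011 [-1.2  0.3  3.2]
t 36.0
bricks [[0.441, -0.197, 0.135, 0.068, 0.272], [0.436, -0.049, 0.135, 0.066, 2.924], [0.611, -0.199, 0.138, 0.068, 3.047], [0.775, 0.198, 0.146, 0.061, 1.523]]
```

View pics/w5.png

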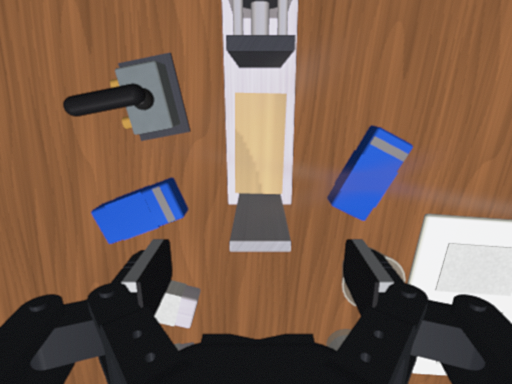

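The board lies squarely on the brick (columns 235–286, far edge at row 93), with one layer's contact height. Now brick 2, then another look at the pile.

```bash
python3 - <<'E'
from h import *
pick(bricknear(.436,-.049),0.004)
place(0.026+.046)
go([.48,-.30,.25],.12+np.pi/2)
w=robot.capture("wrist"); cv2.imwrite("pics/w6.png",w["color"])
hsv=cv2.cvtColor(w["color"],cv2.COLOR_BGR2HSV)
for v in (150,170,185):
    m=cv2.inRange(hsv,(10,50,v),(35,200,255)); m[250:]=0
    print(v,[np.round(r[:5],3) for r in rects(w,m,.032,5000,12000)])
bricknear(.44,-.197)
E
```

```text
bricks [[0.441, -0.197, 0.135, 0.068, 0.272], [0.436, -0.049, 0.135, 0.066, 2.924], [0.611, -0.199, 0.138, 0.068, 3.06]]
pick hit False tcp [ 0.4255 -0.0463  0.0048] width 0.694
width up 0.689
tool x . EX -1.0
place hit True dz 0.0007 [-0.7  0.1  3.4]
t 44.9
150 []
170 [array([ 0.45 , -0.336,  0.13 ,  0.067,  0.122])]
185 [array([ 0.45 , -0.336,  0.13 ,  0.065,  0.122])]
bricks [[0.441, -0.197, 0.135, 0.068, 0.272], [0.611, -0.199, 0.138, 0.068, 3.06], [0.776, 0.198, 0.145, 0.063, 1.526]]
```

View pics/w6.png

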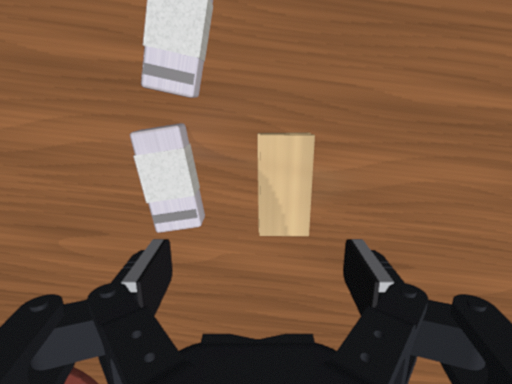

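The pile is still neat at (0.450, −0.336). Two bricks remain on the table, at columns around 170 and 180. Next: board 2, then brick 3.

```bash
python3 - <<'E'
from h import *
pick((.45,-.336,0,0,.122),0.0185)
place(0.1005)
c=robot.capture("side"); cv2.imwrite("pics/s7.png",cv2.resize(c["color"][90:300,130:350],None,fx=3,fy=3,interpolation=cv2.INTER_CUBIC))
r=bricknear(.441,-.197)
pick(r,0.004); place(0.026+.092)
bricknear(.611,-.199)
c=robot.capture("side"); cv2.imwrite("pics/s8.png",cv2.resize(c["color"][90:300,130:350],None,fx=2.8,fy=2.8,interpolation=cv2.INTER_CUBIC))
E
```

```text
pick hit False tcp [ 0.4388 -0.3382  0.0196] width 0.737
width up 0.735
tool x . EX -1.0
place hit True dz 0.0011 [-0.3  1.3  3.3]
t 55.2
bricks [[0.441, -0.197, 0.135, 0.068, 0.272], [0.611, -0.199, 0.138, 0.068, 3.047], [0.771, 0.196, 0.146, 0.062, 1.447]]
pick hit False tcp [ 0.4298 -0.2003  0.0047] width 0.699
width up 0.697
tool x . EX -1.0
place hit True dz 0.0006 [ 0.8 -0.6  2.6]
t 64.5
bricks [[0.611, -0.199, 0.138, 0.068, 3.06], [0.764, 0.195, 0.145, 0.064, 1.323]]
```

View pics/s8.png

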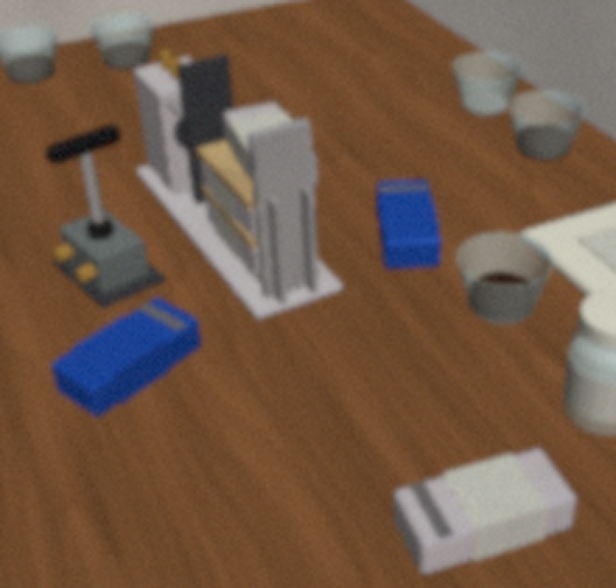

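The top brick appears shifted or turned on its board: the bare board shows at (230,170). I'll look from above.

```bash
python3 - <<'E'
from h import *
g=BED+(-0.01+.012)*EX; go([*g,.36],TH+np.pi/2)
w=robot.capture("wrist"); cv2.imwrite("pics/w9.png",cv2.resize(w["color"][0:300,130:400],None,fx=2,fy=2,interpolation=cv2.INTER_CUBIC))
for y in (-.03,.03): print(proj(w,[[*(BED+x*EX+y*EY),.150] for x in (-.075,.055)])*2-[260,0])
for y in (-.032,.032): print(proj(w,[[*(BED+x*EX+y*EY),.114] for x in (-.075,.055)])*2-[260,0])
E
```

```text
[[198.40481654 185.47374155]
 [204.01176445 406.93437127]]
[[306.89417096 185.4888019 ]
 [301.61951167 406.87224726]]
[[200.20255944 185.94939255]
 [205.17189937 388.70536442]]
[[305.1876745  185.96379173]
 [300.51415054 388.65076646]]
```

View pics/w9.png

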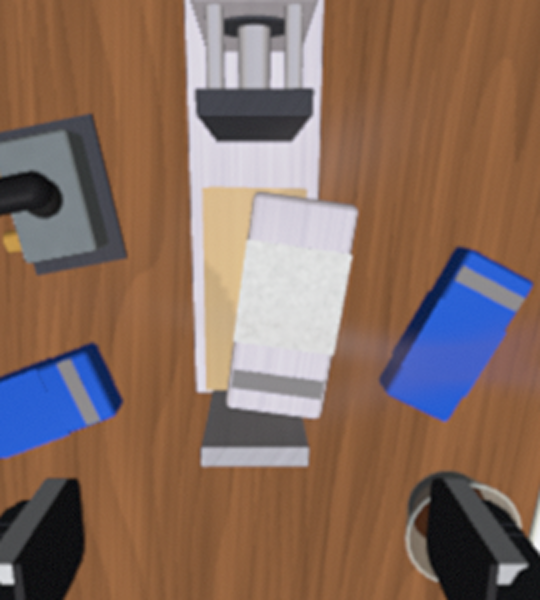

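The stacked brick was knocked: it is turned about 10° and shifted, with corners at about (255,193), (357,208), (320,416) and (228,404) in the crop. I'll regrasp it and set it straight.

```bash
python3 - <<'E'
from h import *
w=robot.capture("wrist")
px=(np.array([[255,194],[357,207],[321,416],[228,404]])+[260,0])/2
P=cast(w,px,.150)[:,:2]; v=P[0]+P[1]-P[2]-P[3]; yaw=np.arctan2(v[1],v[0]); cen=P.mean(0)
print(cen,(cen-BED)@EX,(cen-BED)@EY,yaw,TH%np.pi,np.linalg.norm(v)/2,np.linalg.norm(P[0]-P[1]))
pick((*cen,0,0,yaw),0.004+.114,d=0.0)
place(0.026+.092,d=0.0)
g=BED+(-0.01+.012)*EX; go([*g,.36],TH+np.pi/2)
w=robot.capture("wrist"); cv2.imwrite("pics/w10.png",cv2.resize(w["color"][0:300,130:400],None,fx=2,fy=2,interpolation=cv2.INTER_CUBIC))
bricknear(.611,-.199)
E
```

```text
[0.60668202 0.23553788] -0.005039331468613323 0.020215764319747125 1.51468219685439 1.645692653589793 0.12455568124687667 0.057121870563052665
pick hit False tcp [0.6076 0.2358 0.1192] width 0.693
width up 0.692
tool x . EX -1.0
place hit True dz 0.0011 [0.  0.5 2.5]
t 71.1
bricks [[0.611, -0.199, 0.138, 0.068, 3.06], [0.763, 0.195, 0.145, 0.063, 1.323]]
```

View pics/w10.png

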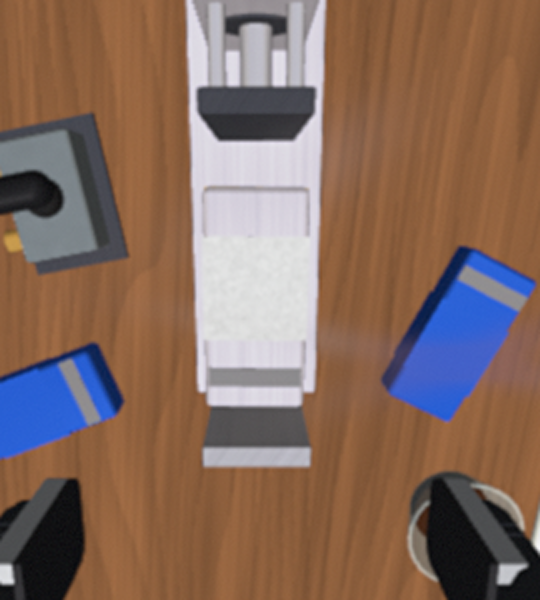

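The brick is straight and centred again (columns 203–310). Now board 1, with a numeric check of the pile first, then brick 4.

```bash
python3 - <<'E'
from h import *
go([.48,-.30,.25],.12+np.pi/2)
w=robot.capture("wrist"); hsv=cv2.cvtColor(w["color"],cv2.COLOR_BGR2HSV)
L=[]
for v in (165,170,175,185):
    m=cv2.inRange(hsv,(10,50,v),(35,200,255)); m[250:]=0
    L+=[r for r in rects(w,m,.022,5000,12000)]
print([np.round(r[:5],3) for r in L])
r=L[-1]; assert abs(r[0]-.45)<.01 and abs(r[1]+.336)<.01
pick(r,0.0085); place(0.1465)
pick(bricknear(.611,-.199),0.004); place(0.164)
g=BED+(-0.01+.012)*EX; go([*g,.40],TH+np.pi/2)
w=robot.capture("wrist"); s=robot.capture("side")
a=cv2.resize(w["color"][0:300,130:400],None,fx=1.45,fy=1.45,interpolation=cv2.INTER_CUBIC)
b=cv2.resize(s["color"][80:230,120:250],(int(130*2.9),435),interpolation=cv2.INTER_CUBIC)
cv2.imwrite("pics/w11.png",np.hstack([a,b]))
E
```

```text
[array([ 0.45 , -0.335,  0.131,  0.066,  0.125]), array([ 0.449, -0.335,  0.131,  0.065,  0.131]), array([ 0.449, -0.335,  0.13 ,  0.065,  0.136]), array([ 0.449, -0.335,  0.129,  0.064,  0.136])]
pick hit False tcp [ 0.4383 -0.3377  0.0095] width 0.729
width up 0.734
tool x . EX -1.0
place hit True dz 0.001 [-0.3 -0.2  3.2]
t 81.5
bricks [[0.611, -0.199, 0.138, 0.068, 3.06], [0.755, 0.197, 0.142, 0.069, 1.211]]
pick hit False tcp [ 0.6001 -0.1986  0.005 ] width 0.696
width up 0.693
tool x . EX -1.0
place hit True dz 0.001 [0.9 0.4 4.5]
t 90.2
```

View pics/w11.png

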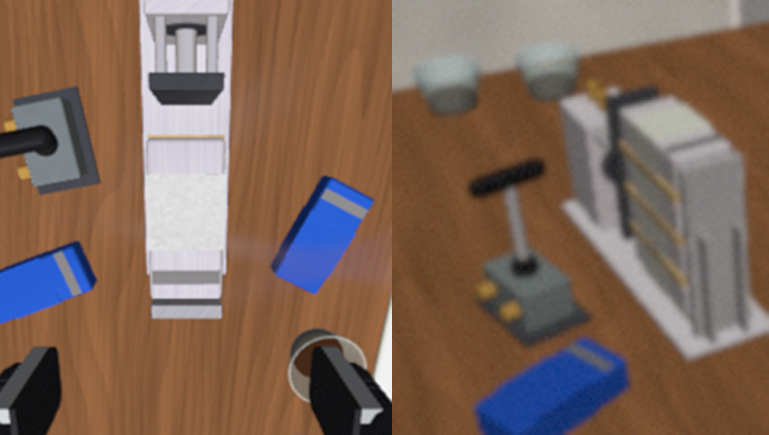

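The stack is complete: bricks and boards alternate in four layers, aligned and within the stop's width. Now the lever.

```bash
python3 - <<'E'
from h import *
a=0.267; lx=np.array([np.sin(a),-np.cos(a)]); L=np.array([.4340,.2830]); P=lambda d,z:[*(L+d*lx),z]
robot.command_gripper(0.0)
go(P(-.06,.32),a); go(P(-.06,.146),a,True,speed=.25); go(P(-.032,.145),a,True,speed=.1)
f0=robot.sense()["ft_force"]
hit=go(P(.05,.124),a,True,speed=.04,until_force=20)
s=robot.sense(); print("hit",hit,"d",(s["eef_pos"][:2]-L)@lx,"z",s["eef_pos"][2],(s["ft_force"]-f0).round(1),s["time"])
c=robot.capture("top"); cs=robot.capture("side")
robot.hold(0.3); print((robot.sense()["ft_force"]-f0).round(1))
robot.hold(2.8); s=robot.sense(); print((s["ft_force"]-f0).round(1),s["time"])
A=cv2.resize(c["color"][150:280,70:230],(480,390),interpolation=cv2.INTER_CUBIC)
B=cv2.resize(cs["color"][100:230,130:236],(318,390),interpolation=cv2.INTER_CUBIC)
cv2.imwrite("pics/lv2.png",np.hstack([A,B]))
E
```

```text
hit True d 0.03002801206221353 z 0.12806084090367803 [-2.1  4.1  4. ] 95.1417
[-2.2  3.7  5.9]
[-1.8  3.2  5.9] 98.3417
```

View pics/lv2.png

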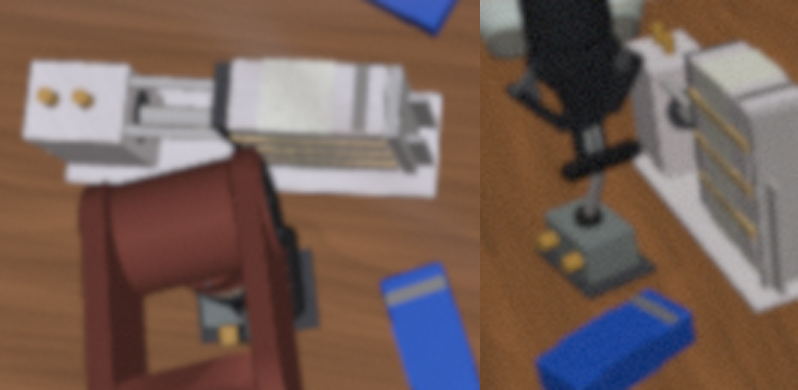

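The pusher is against the stack, but d = 30 mm may leave the lever just short of the end (about 0.5 rad). I'll press further until it goes firm, then hold for three seconds.

```bash
python3 - <<'E'
from h import *
a=0.267; lx=np.array([np.sin(a),-np.cos(a)]); L=np.array([.4340,.2830]); P=lambda d,z:[*(L+d*lx),z]
for d in (.032,.034,.036,.038,.040,.042,.044):
    go(P(d,.128),a,True,speed=.02); s=robot.sense(); F=s["ft_force"]; h=-F[:2]@lx
    print(d,round((s["eef_pos"][:2]-L)@lx,4),F.round(1),"along",round(h,1))
    if h>18: break
robot.hold(3.2); s=robot.sense(); print(s["ft_force"].round(1),s["time"])
c=robot.capture("top")
go(P(-.035,.145),a,True,speed=.06)
robot.hold(.5); go(P(-.06,.146),a,True,speed=.1); go(P(-.06,.32),a,True,speed=.3)
j=robot.sense()["joint_pos"].copy(); g=BED+.002*EX; go([*g,.40],TH+np.pi/2)
w=robot.capture("wrist"); s=robot.capture("side")
A=cv2.resize(c["color"][150:280,70:230],(320,260),interpolation=cv2.INTER_CUBIC)
W=cv2.resize(w["color"][0:260,130:400],(270*260*2//520,260))
A=cv2.resize(A,(320,260)); T=np.hstack([A,W[:, :]]) 
S=cv2.resize(s["color"][80:230,120:270],(T.shape[1]//2,300),interpolation=cv2.INTER_CUBIC)
W2=cv2.resize(w["color"][40:240,150:350],(T.shape[1]-S.shape[1],300),interpolation=cv2.INTER_CUBIC)
cv2.imwrite("pics/fin.png",np.vstack([T,np.hstack([S,W2])])); print(T.shape)
print(robot.sense()["time"], robot.sense()["ft_force"])
E
```

```text
0.032 0.0306 [-1.7  7.8  3.1] along 8.0
0.034 0.0309 [-2.5 12.2  2.5] along 12.4
0.036 0.0311 [-3.4 17.5  2.2] along 17.8
0.038 0.0314 [-4.5 22.6  1.7] along 23.0
[-5.9 22.7  1.4] 102.5417
(260, 590, 3)
106.6083 [ 0.01079673 -1.47484305  0.6095887 ]
```

View pics/fin.png

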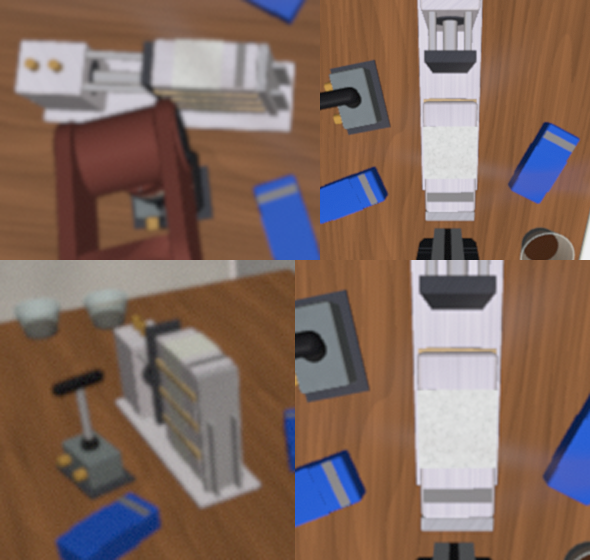

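```bash
python3 - <<'E'
from h import *
w=robot.capture("wrist")
for z,r in ((.196,(352-260)/1.5+40),(.160,(349-260)/1.5+40)):
    e=cast(w,[[233,r],[287,r]],z)[:,:2]-BED; print("far edge z",z,"x",(e@EX).round(4),"y",(e@EY).round(4),"-> centre x",(e@EX).mean()+.065)
c=robot.capture("top"); print([np.round(proj(c,p),0) for p in ([*(BED-.067*EX),.19],)])
robot.job_done()
E
```

```text
far edge z 0.196 x [-0.0671 -0.0672] y [-0.0289  0.0299] -> centre x -0.002118983291794066
far edge z 0.16 x [-0.0687 -0.0688] y [-0.0317  0.0331] -> centre x -0.0037605229487248093
[array([[144., 181.]])]
the job is handed in; nothing more can be done
```

I stacked all four silver bricks on the clamp bed with the three boards between them, pushed them against the end stop with the lever, and handed the job in. The robot reported no verdict. I left the two blue look-alikes alone.

- **Stacking:** each brick or board touched down within about 1 mm of the height I expected. After the third brick was placed, I found it knocked askew (about 8° turned and 20 mm off centre). I picked it up again and set it straight.
- **Lever:** a small test push early on showed which side drives the pusher forward. At the end I pushed it that way. The first push may have stopped slightly short, so I pressed on without letting go, up to 23 N against a firm stop, and held it for over three seconds. Then I let it spring back.
- **Last checks:** the pictures show the stack straight, with the pusher drawn back and the lever upright. The top brick measured about 2 mm short of flush and within 1 mm of the bed's centre line. I judged the lower bricks only from the pictures.
- **Clock:** about 107 s of the 210 s was used.
- **Bystanders:** I commanded no moves near the bowls or the jar, but I did not measure their positions at the end.
- **Disagreements:** the top and wrist cameras differed by about 3 mm on the bed position and 8 mm on the board pile. I used a mean for the bed and the close wrist view for the boards.

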